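Bed the lava rock level in the soldering pan

ROBOT

A 6-joint arm with a two-finger parallel gripper is mounted at the origin on a cart in front of the work surface, level with it; the furniture and walls round the work are solid. World frame = base frame: x ahead of the robot, y to its left, z up, the work surface at z = 0. Lengths are in m, angles in degrees, forces in N, time in s.
With the tool pointing down it reaches from about 0.3 to 0.75 m from the base axis. Payload 8.5 kg.
Tool frame: the origin (TCP) lies midway between the tips of the shut fingers; the grasp point (between the pads) lies 19 mm behind it (env.tcp_to_grasp is the z of the grasp point in the tool frame, in m); z points along the fingers, y is the line along which they close (so a half turn about z gives the same grasp; the last joint's range is limited). The gripper opens to 85 mm and grips with 20 to 120 N. Pads are 22 mm wide; open, the fingers measure 114 mm over their backs; the gripper's body (76 mm by 85 mm) begins 54 mm behind the grasp point. The pads swing forward as they close: fully open they stand 13 mm farther back than shut.
Start: joints at [-84.586, 21.807, 74.336, -0, 83.858, -12.336], TCP at [0.168, -0.524, 0.231] pointing down, gripper open.
Joint ranges: [-178.18, 178.18], [-50.72, 133.34], [12.68, 142.11], [-81.47, 261.47], [9.98, 163.14], [-165.26, 165.26]. Speed limits (degrees/s): [136.94, 136.94, 180, 180, 180, 180].

INTERFACE

Orientations are given as a 3x3 rotation matrix whose columns are the frame's x, y, z axes.
In Python, from rig import env, imaging, job, models gives the robot as it stands. The module is installed in compiled form; this text tells all that it offers.
- The arm moves only by the tool jog_arm, never from a script. Its argument "plan" is text: rows parted by semicolons, each of 7 numbers parted by spaces: the turn, a rotation vector about the tool's x, y, z in degrees, then the shift along the tool's x, y, z in cm, then the closure in counts, from 0 (fully open) to 255 (shut). In form: rx ry rz x y z claw; .... A call has 1 to 10 rows; each row shifts and turns the commanded pose from where the row before left it, along the tool's axes as they then stand; what a row does not reach is not made up. A row lasts 1/12 s, in which the tool goes at most 41.7 mm and 7.16 degrees, less where a joint would pass 70% of its speed; a pose out of reach is approached as far as the arm can. A call with a gripper value outside its range is refused whole. The fingers move at their own pace and stop on an object; "grip_force" is the grip in N (left out, the last holds). Time passes only in rows, so rows that do not move let the fingers close. It gives the time, the measured TCP pose, the force, the opening and the grip force at its end, in the units of the state.
- env.observe(): the state, without advancing time (a new reading comes with each control period).
- imaging.get_image(name): name is "scene" or "top" or "wrist"; returns a dict with "pixels" (480x640x3 uint8, red, green, blue), "depth" (480x640 float32, m along the optical axis (not along the pixel's ray), 0 where there is no reading), "fov_y" (degrees; the focal length in pixels is half the picture's height over the tangent of half this angle, whatever the lens; pixels are square), "cx", "cy" (the principal point, pixels), "world_from_camera" (4x4, takes a point from camera to world coordinates). Camera axes: x right, y down, z forward; pixel columns grow to the right and rows downward; lengths in m; the calibration is good to about 2 mm. The wrist camera is an equidistant fisheye: a pixel r from the principal point sees the ray r / f radians off the axis. A picture is of the moment at which its call begins.
- job.close_job(): hands the job in; it is judged then, once.
Trained networks look in the newest picture that a camera, given by its name, has taken for a name from the list of things; names that differ only in an ending like _2 or _b are one class to them, and where a whole thing is asked for, a point or a joint stands for the part that bears it (a point fixed in the world has none). Each returns a list of dicts, best first, with "confidence" (0 to 1); they miss things now and then, are a little off and sometimes report something else, mostly with a low value. They report only what shows in the picture. A call takes as long as a camera call. They do not tell look-alikes from the thing itself.
- models.outline_of(camera, query): "region" (480x640 bool, what is visible of it) and "bbox" ([centre column, centre row, width, height] in pixels, round what is visible of it).
- models.tip_of(camera, query): "at" ([column, row] in pixels: a listed point, or the origin of a listed thing).
The state is a dict: "time_s": time; "q": joint angles; "qvel": joint speeds; "joint_efforts": joint torques, N m; "position": TCP position; "tool_rot": TCP orientation; "ft_force": force on the tool from outside, world axes, zero at the start; "wrist_torque": the same for the moment, N m; "grip_width": finger opening in m; "gripper_force": force on a finger pad.
Only numpy, scipy, OpenCV 4.12 (cv2) and the standard library are available. Lean on these libraries where they do the work, as an engineer would, in place of code of your own. Each camera call takes 0.05 s, during which the arm holds its last target. There are 200 camera calls.

TASK

The lava-rock lumps in the square soldering pan are heaped up on one side: with the hand tamper, work them down into one level layer with none standing above the rim, and finish with a firm press of about 18 N on the levelled bed, held for a second. The lumps are brittle, so never bear on one with more than 25 N, and do not touch them with the gripper. Then stand the tamper upright on the bench again, clear of the pan, and leave the things lying around where they are.

Things in the scene. Friction and masses are not known exactly. Their poses are not given: they have to be found in the camera images.
- pan: square open pan of dark sheet steel with rolled rim, fixed on a pale square soldering board 120x120x12 mm on the bench. Origin: centre of the board's underside on the bench top; z up, x and y along the pan's sides. Pan 96x96 mm outside, 88x88 mm inside, walls 4 mm; inner floor 15 mm and rim 46 mm above the origin (31 mm deep). It does not move. It stands at any yaw.
- tamper: hand tamper standing upright on its foot on the bench, 0.18 to 0.29 kg: round flat steel foot 45 mm across and 11 mm thick, thin neck, brass ferrule, square wooden handle 26x26 mm from 29 to 90 mm above the underside, small round wooden knob above it, 107 mm tall in all. Origin: centre of the foot's underside; z up along the handle; x and y square to the handle's faces.
- tamper_grip (a point): point on the tamper's axis 70 mm above its underside, the middle of the square handle, where it is gripped
- rock_0: one of nine loose light brown and grey lava-rock lumps, angular, 21 to 33 mm across, 10 to 21 g, rough (friction about 0.66). Origin: its centroid, 9 to 17 mm inside its surface. Lying on the pan's floor its origin is 24 to 32 mm above the pan's origin; heaped on others 38 to 50 mm. The bottom layer has room for all nine, but with gaps away from the heap
- rock_1: lump like rock_0. A heaped lump pressed straight down jams on those below it; dragged along under the lightly pressed foot (about 10 N) towards a gap in the bottom layer it drops in
- rock_2: lava-rock lump like rock_0
- rock_3: lava-rock lump like rock_0
- rock_4: lava-rock lump like rock_0
- rock_5: lava-rock lump like rock_0
- rock_6: lava-rock lump like rock_0
- rock_7: lava-rock lump like rock_0
- rock_8: lava-rock lump like rock_0
- jar: small brown jar with black cap, 40 mm across, 60 mm tall, bystander; origin at the centre of its underside
- wax_tin: round white tin with yellow lid, 64 mm across, 20 mm tall, bystander; origin at the centre of its underside
- scriber: scriber with black handle lying on the bench, 140 mm long, 23 mm thick, bystander; origin at the middle of its underside
Mind the look-alikes: they are no part of the job. Of the things that look like the tamper, the middle-sized one is meant.

How it is judged:
By the outcome, as a careful person would: the job done as asked, in the order asked, and still so for the second after the job is handed in, with the robot touching nothing.
It also fails if it takes over 72 s, if anything falls off the work surface, if the arm or the gripper's body presses on something with over 40 N, if the wrist force passes 120 N, or if a joint passes its speed limit or range.

## Working session

There is one attempt and no reset: what is moved stays moved. The work goes in short steps, Python scripts to look and compute and a tool call to move; the robot and the scene stay as the last step left them, time stands still between calls to the robot, and variables do not carry over. Pictures are saved under pics/ and viewed, at most 10 in all, crops included, and the job is handed in when it is done.

Besides the shell and the picture viewer there is one more tool, called by a JSON object that holds its "method" and its "body", one argument or row to a line. jog_arm: Moves the arm, as the interface text tells. Its arguments: {"type":"object","properties":{"plan":{"type":"string"},"grip_force":{"type":"number"}},"required":["plan"]}

```bash
mkdir -p pics; cat > h.py <<'E'
import numpy as np, cv2
from rig import env, imaging, job, models
def save(im,n,crop=None,s=1):
    p=im["pixels"][:,:,::-1]
    if crop: p=p[crop[1]:crop[3],crop[0]:crop[2]]
    cv2.imwrite("pics/"+n,cv2.resize(p,None,fx=s,fy=s,interpolation=cv2.INTER_CUBIC))
def cloud(im):  # HxWx3 world points (pinhole cams)
    d=im["depth"];h,w=d.shape;f=h/2/np.tan(np.radians(im["fov_y"])/2)
    v,u=np.mgrid[:h,:w]
    P=np.stack([(u-im["cx"])/f*d,(v-im["cy"])/f*d,d],-1)
    T=np.array(im["world_from_camera"]);return P@T[:3,:3].T+T[:3,3]
E
python3 - <<'E'
from h import *
for c in("scene","top"):
    im=imaging.get_image(c);save(im,c+"1.png");P=cloud(im);print(c,im["fov_y"],np.array(im["world_from_camera"])[:3].round(3).tolist())
    for q in("pan","tamper","rock_0","jar","wax_tin","scriber"):
        for r in models.outline_of(c,q)[:10]:
            m=r["region"]&(im["depth"]>0)
            if m.sum()==0: continue
            X=P[m];print(q,round(r["confidence"],2),np.round(r["bbox"]).astype(int),np.median(X,0).round(3),X.min(0).round(3),X.max(0).round(3))
s=env.observe();print({k:np.round(v,3).tolist() for k,v in s.items()},env.tcp_to_grasp)
E
```

```text
scene 46.888319430177496 [[-0.812, -0.432, 0.392, 0.215], [-0.583, 0.58, -0.569, 0.282], [0.019, -0.691, -0.723, 0.679]]
pan 0.93 [298 337  85  86] [ 0.475 -0.046  0.02 ] [ 0.402 -0.151 -0.   ] [0.57  0.018 0.051]
tamper 0.69 [356 205  26  60] [ 0.541 -0.305  0.053] [ 0.524 -0.397 -0.002] [ 0.608 -0.292  0.109]
tamper 0.66 [316 196  18  46] [ 0.62  -0.293  0.04 ] [ 0.607 -0.357 -0.001] [ 0.679 -0.281  0.086]
rock_0 0.84 [307 335  23  17] [ 0.462 -0.055  0.055] [ 0.451 -0.078  0.015] [ 0.478 -0.045  0.062]
rock_0 0.82 [292 321  20  13] [ 0.502 -0.072  0.035] [ 0.493 -0.088  0.022] [ 0.517 -0.063  0.043]
rock_0 0.75 [276 331  17  20] [ 0.509 -0.043  0.038] [ 0.49  -0.062  0.015] [ 0.521 -0.034  0.051]
rock_0 0.73 [287 337  22  18] [ 0.482 -0.041  0.054] [ 0.474 -0.071  0.018] [ 0.5   -0.032  0.061]
rock_0 0.68 [320 335  11  13] [ 0.452 -0.076  0.035] [ 0.446 -0.091  0.024] [ 0.463 -0.068  0.043]
rock_0 0.67 [317 318  18  18] [ 0.475 -0.097  0.036] [ 0.466 -0.111  0.022] [ 0.49  -0.088  0.044]
rock_0 0.66 [297 347  17  12] [ 0.466 -0.038  0.038] [ 0.45  -0.058  0.014] [ 0.478 -0.029  0.
[... 1823 characters left out ...]
 0.465 -0.059  0.056] [ 0.453 -0.069  0.046] [ 0.476 -0.048  0.063]
wax_tin 0.35 [386 155  12  32] [ 0.725 -0.324  0.02 ] [ 0.691 -0.338 -0.002] [ 0.76  -0.313  0.026]
scriber 0.63 [386 168  15  56] [ 0.718 -0.325  0.018] [ 0.631 -0.341 -0.004] [ 0.756 -0.313  0.026]
{'time_s': 0.7, 'q': [-84.586, 21.807, 74.334, -0.001, 83.858, -12.335], 'qvel': [0.037, -0.023, -0.035, 0.124, -0.035, -0.071], 'joint_efforts': [-0.001, -44.824, -23.144, -0.0, 0.001, 0.0], 'position': [0.168, -0.524, 0.231], 'tool_rot': [[0.952, 0.305, -0.0], [0.305, -0.952, -0.0], [-0.0, 0.0, -1.0]], 'ft_force': [0.229, -0.752, 0.154], 'wrist_torque': [0.008, 0.035, -0.002], 'gripper_force': 0.0, 'grip_width': 0.085} -0.0187
```

```bash
python3 - <<'E'
from h import *
im=imaging.get_image("top");P=cloud(im);save(im,"topc.png",(200,130,430,330),3.4)
r=[x for x in models.outline_of("top","tamper") if abs(x["bbox"][0]-381)<8 and abs(x["bbox"][1]-242)<8][0]
c=r["bbox"]
X=P[200:275,350:410].reshape(-1,3);near=np.hypot(X[:,0]-.545,X[:,1]+.31)<.035
for lo,hi in((.003,.02),(.08,.095),(.098,.12)):
    S=X[near&(X[:,2]>lo)&(X[:,2]<hi)]
    if len(S)>3:
        print(lo,len(S),S.mean(0).round(4),S.min(0).round(4),S.max(0).round(4),cv2.minAreaRect((S[:,:2]*1000).astype(np.float32)))
# pan rim
X=P.reshape(-1,3);near=(abs(X[:,0]-.483)<.1)&(abs(X[:,1]+.063)<.1)
S=X[near&(X[:,2]>.003)&(X[:,2]<.02)];print("board",cv2.minAreaRect((S[:,:2]*1000).astype(np.float32)))
g=im["pixels"].max(2).reshape(-1)
S=X[near&(X[:,2]>.042)&(X[:,2]<.05)&(g<95)];print("rim",len(S),cv2.minAreaRect((S[:,:2]*1000).astype(np.float32)))
E
```

```text
0.003 165 [ 0.5411 -0.3067  0.0106] [ 0.5135 -0.3342  0.0031] [ 0.5777 -0.2798  0.015 ] ((542.8760986328125, -306.78271484375), (67.34423065185547, 40.978450775146484), 30.29123878479004)
0.08 8 [ 0.5375 -0.3047  0.0845] [ 0.5315 -0.309   0.0801] [ 0.5521 -0.3007  0.0877] ((541.14794921875, -303.46246337890625), (21.91775131225586, 3.981827735900879), 19.781949996948242)
0.098 206 [ 0.5441 -0.3141  0.1036] [ 0.5306 -0.3298  0.0981] [ 0.5587 -0.2998  0.1106] ((544.7081298828125, -314.7593994140625), (28.760337829589844, 28.410879135131836), 66.46428680419922)
board ((483.2557373046875, -62.91481018066406), (196.689453125, 199.44300842285156), 0.14368566870689392)
rim 619 ((482.8868713378906, -63.7264404296875), (99.68501281738281, 98.16984558105469), 34.632850646972656)
```

View pics/topc.png

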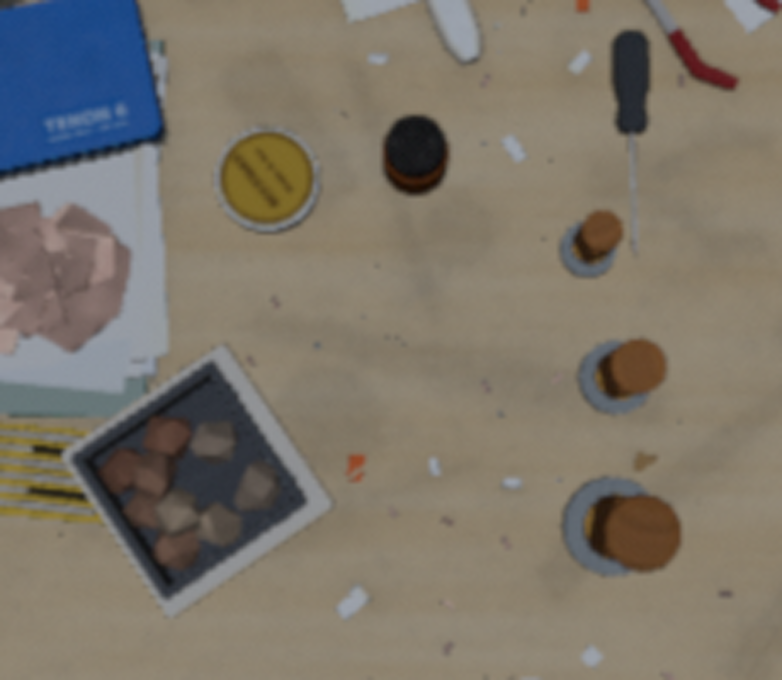

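View pics/scene1.png

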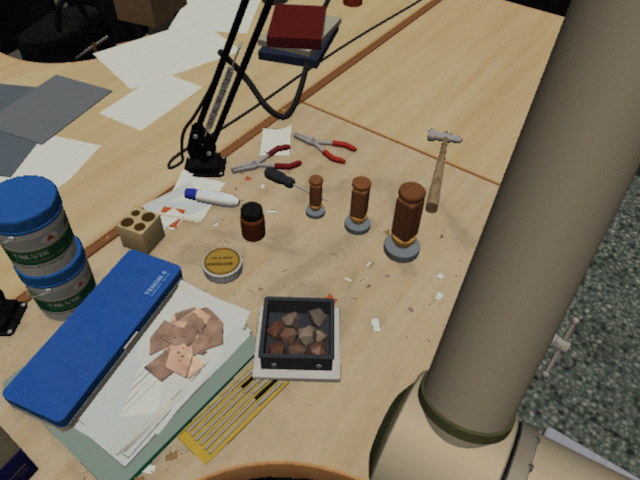

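{"method": "jog_arm", "body": {
  "plan": "0 0 0 3.5 -0.75 0 0;0 0 0 3.5 -0.75 0 0;0 0 0 3.5 -0.75 0 0;0 0 0 3.5 -0.75 0 0;0 0 0 3.5 -0.75 0 0;0 0 0 3.5 -0.75 0 0;0 0 0 3.5 -0.75 0 0;0 0 0 3.5 -0.75 0 0;0 0 0 3.5 -0.75 0 0;0 0 0 3.5 -0.75 0 0"
}}

```text
time_s: 1.63
position: [0.4796, -0.3445, 0.2314]
tool_rot: [[0.952, 0.305, 0.0], [0.305, -0.952, -0.0], [0.0, 0.0, -1.0]]
ft_force: [0.1, -1.1, 0.2]
grip_width: 0.0858
gripper_force: 0.0
```

{"method": "jog_arm", "body": {
  "plan": "0 0 0 2 -0.5 0 0;0 0 0 2 -0.5 0 0;0 0 0 2 -0.5 0 0;0 0 0 0 0 0 0"
}}

```text
time_s: 1.97
position: [0.5331, -0.311, 0.2309]
tool_rot: [[0.951, 0.308, 0.001], [0.308, -0.951, 0.001], [0.001, -0.001, -1.0]]
ft_force: [0.9, 0.2, -0.2]
grip_width: 0.0856
gripper_force: 0.0
```

```bash
python3 - <<'E'
from h import *
im=imaging.get_image("wrist");save(im,"w1.png",(100,40,540,440),1.6)
print(im["fov_y"],im["cx"],im["cy"],np.array(im["world_from_camera"]).round(4).tolist(),env.observe()["position"])
E
```

```text
65.70646984690485 322.69312978823933 248.11707245714356 [[0.3075, -0.9177, -0.2517, 0.5961], [-0.9516, -0.2963, -0.0819, -0.2911], [0.0006, 0.2647, -0.9643, 0.374], [0.0, 0.0, 0.0, 1.0]] [ 0.5317278  -0.31205304  0.23096227]
```

View pics/w1.png

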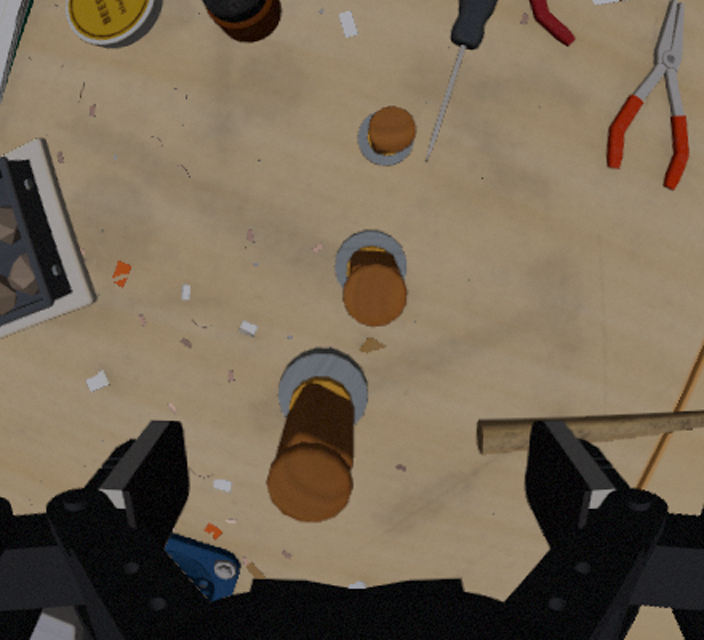

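```bash
cat >> h.py <<'E'
def wcloud(im):
    d=im["depth"];h,w=d.shape;f=h/2/np.tan(np.radians(im["fov_y"])/2)
    v,u=np.mgrid[:h,:w];x=(u-im["cx"]);y=(v-im["cy"]);r=np.hypot(x,y)+1e-9;t=np.tan(r/f)
    P=np.stack([x/r*t*d,y/r*t*d,d],-1);T=np.array(im["world_from_camera"]);return P@T[:3,:3].T+T[:3,3]
E
python3 - <<'E'
from h import *
im=imaging.get_image("wrist");P=wcloud(im);print(models.tip_of("wrist","tamper_grip"))
X=P.reshape(-1,3);n=np.hypot(X[:,0]-.543,X[:,1]+.309)<.04
for lo,hi in((.006,.016),(.032,.06),(.06,.088),(.102,.115)):
    S=X[n&(X[:,2]>lo)&(X[:,2]<hi)];print(lo,len(S),S.mean(0).round(4),cv2.minAreaRect((S[:,:2]*1000).astype(np.float32)))
    if lo in(.032,.06):
        print((S[::max(1,len(S)//30)]*1000).round(1).tolist())
    if lo==.006:
        H=cv2.convexHull((S[:,:2]*1000).astype(np.float32))[:,0];A=np.c_[2*H,np.ones(len(H))];c=np.linalg.lstsq(A,(H**2).sum(1),rcond=None)[0];print("circle",c[:2],np.sqrt(c[2]+c[0]**2+c[1]**2))
b=X[(np.hypot(X[:,0]-.543,X[:,1]+.309)<.06)&(abs(X[:,2])<.006)];print("bench z",np.median(b[:,2]))
E
```

```text
[{'at': [296.0, 317.5], 'confidence': 0.85}, {'at': [330.7, 216.0], 'confidence': 0.57}]
0.006 569 [ 0.5534 -0.312   0.0118] ((549.9908447265625, -313.8534240722656), (33.00981140136719, 44.03273391723633), 26.82909393310547)
circle [ 544.98228496 -316.6067657 ] 22.17728675558827
0.032 89 [ 0.5566 -0.3129  0.0473] ((555.8053588867188, -312.68280029296875), (4.5259246826171875, 25.098432540893555), 23.2678165435791)
[[553.5, -304.1, 33.9], [554.8, -305.6, 40.0], [555.4, -307.3, 40.2], [555.9, -309.0, 39.8], [556.4, -310.8, 39.0], [556.7, -312.6, 37.2], [557.2, -314.5, 36.1], [557.8, -316.1, 37.0], [558.2, -318.0, 35.3], [553.1, -303.3, 39.5], [554.2, -304.9, 44.3], [555.3, -306.4, 48.9], [555.9, -308.0, 48.8], [556.1, -309.8, 46.4], [556.6, -311.5, 46.2], [557.0, -313.3, 44.4], [557.6, -315.0, 44.6], [557.9, -316.9, 42.5], [558.5, -318.5, 43.3], [558.8, -320.5, 40.4], [559.2, -322.3, 39.6], [551.1, -303.0, 32.7], [553.8, -304.1, 50.0], [555.2, -305.5, 56.5], [555.6, -307.1, 56.1], [556.0, -308.8, 54.8], [556.5, -310.5, 54.6], [557.1, -312.1, 54.6], [557.4, -313.9, 52.8], [557.6, -315.
[... 649 characters left out ...]
], [552.1, -302.9, 60.3], [555.7, -306.1, 77.2], [556.7, -310.0, 75.5], [557.7, -314.0, 73.6], [558.7, -318.1, 71.0], [559.6, -322.4, 67.6], [554.1, -304.9, 75.2], [555.6, -308.7, 76.6], [556.6, -312.6, 75.2], [557.7, -316.6, 73.7], [558.6, -320.8, 70.4], [553.0, -303.6, 76.2], [555.4, -307.0, 84.7], [556.4, -310.8, 83.4], [558.5, -319.6, 78.0], [558.4, -324.5, 67.4], [554.1, -305.0, 85.7], [558.7, -320.0, 84.2], [549.5, -302.0, 68.3], [558.8, -321.4, 87.2], [550.2, -302.8, 76.3], [550.6, -302.8, 84.1], [557.8, -325.9, 87.3]]
0.102 955 [ 0.5454 -0.3166  0.105 ] ((545.0691528320312, -316.8388977050781), (27.278989791870117, 26.64763832092285), 10.668476104736328)
bench z 0.0004184235367618583
```

{"method": "jog_arm", "body": {
  "plan": "0 0 0 1.1 0.85 0 0;0 0 4.7 0 0 2 0;0 0 0 0 0 3 0;0 0 0 0 0 3 0;0 0 0 0 0 3 0;0 0 0 0 0 0 0",
  "grip_force": 60
}}

```text
time_s: 2.62
position: [0.5408, -0.317, 0.1158]
tool_rot: [[0.974, 0.224, -0.008], [0.224, -0.974, 0.007], [-0.006, -0.008, -1.0]]
ft_force: [0.4, 0.5, -0.5]
grip_width: 0.0856
gripper_force: 0.0
```

```bash
python3 - <<'E'
from h import *
s=env.observe();print(s["position"],s["tool_rot"][:2].round(3),s["ft_force"].round(2))
E
```

```text
[ 0.54081322 -0.31697202  0.11578993] [[ 0.974  0.224 -0.008]
 [ 0.224 -0.974  0.007]] [ 0.39  0.52 -0.49]
```

{"method": "jog_arm", "body": {
  "plan": "0 0 0 0 0 2 0;0 0 0 0 0 2 0;0 0 0 0 0 1.5 0;0 0 0 0 0 1 0;0 0 0 0 0 0 0;0 0 0 0 0 0 0"
}}

```text
time_s: 3.12
position: [0.5439, -0.3185, 0.0575]
tool_rot: [[0.974, 0.225, 0.001], [0.225, -0.974, -0.001], [0.001, 0.001, -1.0]]
ft_force: [1.1, -0.0, -0.8]
grip_width: 0.0853
gripper_force: 0.0
```

{"method": "jog_arm", "body": {
  "plan": "0 0 0 0.1 -0.15 0.6 0;0 0 0 0 0 0 80;0 0 0 0 0 0 150;0 0 0 0 0 0 200;0 0 0 0 0 0 255;0 0 0 0 0 0 255;0 0 0 0 0 0 255;0 0 0 0 0 0 255",
  "grip_force": 60
}}

```text
time_s: 3.78
position: [0.5446, -0.3162, 0.0507]
tool_rot: [[0.974, 0.226, 0.0], [0.226, -0.974, -0.0], [0.0, 0.0, -1.0]]
ft_force: [0.5, 0.4, 3.5]
grip_width: 0.0253
gripper_force: 59.2
```

{"method": "jog_arm", "body": {
  "plan": "0 0 0 0 0 -1 255;0 0 0 0 0 -3 255;0 0 0 0 0 -3 255;0 0 0 0 0 -2 255;0 0 0 0 0 0 255;0 0 0 0 0 0 255",
  "grip_force": 100
}}

```text
time_s: 4.28
position: [0.5444, -0.3162, 0.1409]
tool_rot: [[0.974, 0.226, 0.001], [0.226, -0.974, -0.001], [0.001, 0.001, -1.0]]
ft_force: [-1.0, 0.4, -3.4]
grip_width: 0.0252
gripper_force: 98.4
```

```bash
cat > pan.py <<'E'
from h import *
C=np.array([.483,-.064]);YAW=34.6
def setpan(c,y):
    global C,YAW;C=np.array(c);YAW=y
def topan(X):
    a=np.radians(YAW);R=np.array([[np.cos(a),-np.sin(a)],[np.sin(a),np.cos(a)]])
    Q=X.copy();Q[...,:2]=(X[...,:2]-C)@R;return Q
def hmap(P,ok,n=12,L=.048):
    Q=topan(P)[ok];i=((Q[:,:2]+L)/(2*L)*n);k=((i>=0)&(i<n)).all(1);i=i[k].astype(int);z=Q[k,2]
    M=np.full((n,n),np.nan)
    for a in range(n):
        for b in range(n):
            s=z[(i[:,0]==a)&(i[:,1]==b)]
            if len(s):M[a,b]=np.percentile(s,80)
    return M  # rows: pan x from - to +, cols: pan y
E
python3 - <<'E'
from pan import *
import pan
from scipy.optimize import minimize
s=env.observe();print(s["position"],s["ft_force"].round(2),s["wrist_torque"].round(3))
for c in("top","scene"):
    im=imaging.get_image(c);P=cloud(im);X=P.reshape(-1,3)
    n=(np.hypot(X[:,0]-.483,X[:,1]+.064)<.1)&(X[:,2]>.0)
    g=im["pixels"].max(2).reshape(-1)
    S=X[n&(X[:,2]>.040)&(X[:,2]<.052)&(g<95)]
    def cost(p):
        a=np.radians(p[2]);d=S[:,:2]-p[:2]*1;x=abs(d[:,0]*np.cos(a)+d[:,1]*np.sin(a));y=abs(-d[:,0]*np.sin(a)+d[:,1]*np.cos(a))
        return np.minimum(abs(np.maximum(x,y)-.046),.008).mean()*1e3
    best=min((minimize(cost,[.483+i*.003,-.064+j*.003,y],method="Nelder-Mead",options=dict(initial_simplex=[[.483+i*.003,-.064+j*.003,y],[.488,-.064,y],[.483,-.059,y],[.483,-.064,y+4]])) for i in(-1,1) for j in(-1,1) for y in(30,35)),key=lambda r:r.fun)
    print(c,len(S),best.x.round(4),best.fun)
    pan.setpan(best.x[:2],best.x[2])
    print((hmap(P.reshape(-1,3),(im["depth"]>0).reshape(-1))*1000).round(0))
E
```

```text
[ 0.54440571 -0.31615725  0.14087657] [-1.05  0.36 -3.43] [ 0.005  0.03  -0.012]
top 720 [ 0.4827 -0.0637 34.5265] 2.938358066607199
[[ 47.  47.  47.  46.  47.  46.  47.  46.  46.  47.  47. 597.]
 [ 46.  31.  36.  32.  20.  31.  38.  37.  35.  37.  38. 593.]
 [ 47.  38.  40.  39.  31.  32.  40.  39.  39.  42.  41. 588.]
 [ 47.  36.  40.  39.  17.  34.  53.  57.  58.  49.  40. 582.]
 [ 46.  32.  31.  16.  16.  16.  51.  60.  59.  54.  34.  46.]
 [ 47.  17.  17.  18.  15.  17.  45.  56.  58.  50.  38.  46.]
 [ 46.  19.  37.  38.  29.  16.  16.  54.  54.  42.  38.  46.]
 [ 47.  28.  38.  40.  37.  17.  47.  56.  56.  52.  33.  44.]
 [ 47.  16.  33.  35.  36.  38.  50.  56.  55.  40.  36.  47.]
 [ 46.  16.  15.  16.  37.  41.  41.  44.  36.  40.  40.  46.]
 [ 47.  16.  16.  16.  37.  41.  39.  35.  32.  37.  38.  45.]
 [ 47.  47.  45.  45.  45.  46.  45.  45.  45.  45.  47.  47.]]
scene 1469 [ 0.4828 -0.0628 34.5927] 2.647047357547733
[[47. 47. 48. 47. 48. 48. 47. 48. 48. 48. 48. 47.]
 [44. 34. 36. 28. 25. 33. 39. 35. 38. 40. 37. 46.]
 [45. 40. 42. 37. 31. 37. 42. 39. 40. 43. 42. 46.]
 [45. 40. 42. 38. nan nan 56. 58. 58. 48. 43. 46.]
 [44. 18. 33. 16. nan nan 59. 61. 58. 50. 35. 46.]
 [42. 17. 17. 18. nan 16. 25. 59. 56. 42. 40. 46.]
 [44. 36. 37. 38. 29. 17. 17. 55. 52. 43. 40. 44.]
 [43. 33. 40. 41. 36. nan 56. 58. 56. 50. 35. 46.]
 [43. 28. 38. 37. 36. 40. 52. 57. 55. 40. 38. 46.]
 [41. 17. 23. 32. 40. 42. 42. 44. 37. 42. 40. 46.]
 [43. 17. 17. nan 40. 41. 37. 37. 37. 39. 40. 46.]
 [46. 47. 47. 48. 47. 47. 47. 47. 47. 48. 48. 47.]]
```

{"method": "jog_arm", "body": {
  "plan": "0 0 -5.35 0 0 0 255;0 0 -5.35 0 0 0 255;0 0 -5.35 0 0 0 255;0 0 -5.35 0 0 0 255;0 0 0 1 -3 0 255;0 0 0 1 -3 0 255;0 0 0 1 -3 0 255;0 0 0 1 -3 0 255;0 0 0 1 -3 0 255;0 0 0 0.9 -3 0 255"
}}

```text
time_s: 5.22
position: [0.4899, -0.1326, 0.1388]
tool_rot: [[0.825, 0.565, -0.003], [0.566, -0.825, 0.002], [-0.001, -0.003, -1.0]]
ft_force: [0.0, -0.3, -2.3]
grip_width: 0.025
gripper_force: 98.9
```

{"method": "jog_arm", "body": {
  "plan": "0 0 0 1 -3 0 255;0 0 0 1 -3 0 255;0 0 0 0 -2 0 255;0 0 0 0 0 0 255;0 0 0 0 0 0 255"
}}

```text
time_s: 5.63
position: [0.4618, -0.0563, 0.1395]
tool_rot: [[0.824, 0.567, -0.002], [0.567, -0.824, 0.001], [-0.001, -0.002, -1.0]]
ft_force: [0.4, -0.3, -2.1]
grip_width: 0.0252
gripper_force: 99.2
```

```bash
cat >> pan.py <<'E'
C=np.array([.4828,-.0633]);YAW=34.55
def st():
    s=env.observe();p=topan(np.array([s["position"]]))[0]*1000
    print("t",round(s["time_s"],2),"foot pan xy",p[:2].round(1),"foot z",round(p[2]-50.7,1),"F",s["ft_force"].round(1),"T",s["wrist_torque"].round(2),"yaw",round(np.degrees(np.arctan2(s["tool_rot"][1][0],s["tool_rot"][0][0])),1))
E
python3 -c "
from pan import *
st()"
```

```text
t 5.63 foot pan xy [-13.3  17.7] foot z 88.8 F [ 0.4 -0.3 -2.1] T [-0.08 -0.02  0.02] yaw 34.5
```

{"method": "jog_arm", "body": {
  "plan": "0 0 0 0 0 1.2 255;0 0 0 0 0 1.0 255;0 0 0 0 0 0.4 255;0 0 0 0 0 0 255;0 0 0 0 0 0.1 255;0 0 0 0 0 0.1 255;0 0 0 0 0 0 255"
}}

```text
time_s: 6.22
position: [0.4627, -0.0573, 0.1125]
tool_rot: [[0.825, 0.565, 0.0], [0.565, -0.825, -0.0], [0.0, 0.0, -1.0]]
ft_force: [0.3, 0.4, -1.9]
grip_width: 0.0249
gripper_force: 99.1
```

{"method": "jog_arm", "body": {
  "plan": "0 0 0 0 0 0.05 255;0 0 0 0 0 0.05 255;0 0 0 0 0 0.05 255;0 0 0 0 0 0 255"
}}

```text
time_s: 6.55
position: [0.4625, -0.057, 0.1109]
tool_rot: [[0.825, 0.566, 0.0], [0.566, -0.825, -0.0], [0.0, 0.0, -1.0]]
ft_force: [0.2, -0.3, -2.8]
grip_width: 0.0257
gripper_force: 99.1
```

{"method": "jog_arm", "body": {
  "plan": "0 0 0 0 0 0.05 255;0 0 0 0 0 0.05 255;0 0 0 0 0 0 255"
}}

```text
time_s: 6.8
position: [0.4628, -0.0571, 0.11]
tool_rot: [[0.825, 0.566, 0.001], [0.566, -0.825, -0.0], [0.0, 0.001, -1.0]]
ft_force: [0.9, -0.2, -0.5]
grip_width: 0.0251
gripper_force: 99.3
```

{"method": "jog_arm", "body": {
  "plan": "0 0 0 0 0 0.05 255;0 0 0 0 0 0 255"
}}

```text
time_s: 6.97
position: [0.4628, -0.0572, 0.1095]
tool_rot: [[0.825, 0.566, 0.001], [0.566, -0.825, -0.0], [0.001, 0.001, -1.0]]
ft_force: [0.1, -0.5, 0.6]
grip_width: 0.0253
gripper_force: 99.5
```

{"method": "jog_arm", "body": {
  "plan": "0 0 0 0 0 0.05 255;0 0 0 0 0 0.05 255;0 0 0 0 0.15 0 255;0 0 0 0 0.15 0 255;0 0 0 0 0.15 0 255"
}}

```text
time_s: 7.38
position: [0.4653, -0.0603, 0.1087]
tool_rot: [[0.825, 0.565, 0.001], [0.565, -0.825, 0.001], [0.001, -0.001, -1.0]]
ft_force: [2.1, 4.8, 6.9]
grip_width: 0.0253
gripper_force: 100.2
```

{"method": "jog_arm", "body": {
  "plan": "0 0 0 0 0.2 0 255;0 0 0 0 0.2 0 255;0 0 0 0 0.2 0 255"
}}

```text
time_s: 7.63
position: [0.469, -0.0653, 0.1091]
tool_rot: [[0.825, 0.565, 0.002], [0.565, -0.825, 0.001], [0.002, 0.0, -1.0]]
ft_force: [2.7, 4.6, 10.5]
grip_width: 0.0249
gripper_force: 100.7
```

{"method": "jog_arm", "body": {
  "plan": "0 0 0 0 0.2 -0.03 255;0 0 0 0 0.2 0 255;0 0 0 0 0.2 0 255"
}}

```text
time_s: 7.88
position: [0.4728, -0.0707, 0.1096]
tool_rot: [[0.825, 0.565, 0.003], [0.565, -0.825, -0.0], [0.002, 0.002, -1.0]]
ft_force: [1.4, 1.9, 9.8]
grip_width: 0.0255
gripper_force: 100.6
```

{"method": "jog_arm", "body": {
  "plan": "0 0 0 0 0.25 0 255;0 0 0 0 0.25 0 255;0 0 0 0 0.25 0 255"
}}

```text
time_s: 8.13
position: [0.4769, -0.077, 0.1093]
tool_rot: [[0.825, 0.566, 0.002], [0.566, -0.825, -0.0], [0.002, 0.002, -1.0]]
ft_force: [1.8, 0.7, 8.1]
grip_width: 0.025
gripper_force: 100.1
```

{"method": "jog_arm", "body": {
  "plan": "0 0 0 0 0.25 0 255;0 0 0 0 0.25 0 255;0 0 0 0 0.25 0 255;0 0 0 0 0.25 0 255"
}}

```text
time_s: 8.47
position: [0.4831, -0.0845, 0.1099]
tool_rot: [[0.825, 0.565, 0.004], [0.565, -0.825, 0.001], [0.004, 0.001, -1.0]]
ft_force: [4.5, 6.5, 13.9]
grip_width: 0.0255
gripper_force: 100.9
```

```bash
python3 - <<'E'
from pan import *
st();im=imaging.get_image("scene");save(im,"s2.png",(220,240,380,400),4)
E
```

```text
t 8.47 foot pan xy [-11.7 -17.6] foot z 59.2 F [ 4.5  6.5 13.9] T [ 1.67 -0.8  -0.19] yaw 34.4
```

View pics/s2.png

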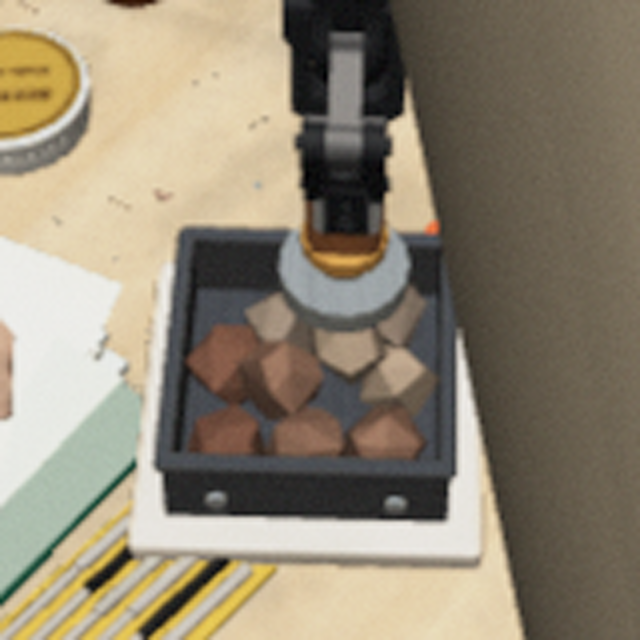

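{"method": "jog_arm", "body": {
  "plan": "0 0 0 0 0 -1 255;0 0 0 0 0 -3 255;0 0 0 0 3 -3 255;0 0 0 0 4 0 255;0 0 0 0 4 0 255;0 0 0 0 3 0 255"
}}

```text
time_s: 9.02
position: [0.5613, -0.2023, 0.1776]
tool_rot: [[0.825, 0.565, -0.001], [0.565, -0.825, -0.0], [-0.001, -0.0, -1.0]]
ft_force: [0.0, -0.3, -2.5]
grip_width: 0.0253
gripper_force: 99.3
```

```bash
cat >> pan.py <<'E'
def look():
    st()
    for c in("top","scene"):
        im=imaging.get_image(c);P=cloud(im)
        np.set_printoptions(linewidth=150);print(c);print((np.nan_to_num(hmap(P.reshape(-1,3),(im["depth"]>0).reshape(-1)))*1000).round(0).astype(int)[1:-1,1:-1])
        save(im,"last_%s.png"%c,(220,240,380,400) if c=="scene" else (205,220,305,320),5)
E
python3 -c "
from pan import *
look()"
```

```text
t 9.02 foot pan xy [ -14.2 -159. ] foot z 126.9 F [ 0.  -0.3 -2.5] T [0.04 0.   0.01] yaw 34.4
top
[[503 506 510 512 513 513 512 512   0   0]
 [495 497 498 499 498 494   0   0   0   0]
 [491 488 481 472   0   0   0   0   0   0]
 [493 489 484 475   0   0   0   0   0   0]
 [494 492   0   0   0   0   0   0   0   0]
 [  0   0   0   0   0   0   0   0   0   0]
 [  0   0   0   0   0   0   0   0   0   0]
 [  0   0   0   0   0   0   0   0   0   0]
 [ 15   0   0   0   0   0   0   0   0   0]
 [ 15   0   0   0   0   0   0   0   0   0]]
scene
[[32 36 28 26 34 38 32 33 36 37]
 [40 41 37 31 40 42 36 40 41 40]
 [39 42 37 34 39 41 35 36 42 40]
 [18 35 16 37 42 37 31 35 37 37]
 [17 29  0 42 44 41 47 38 41 40]
 [35 38 38 38 43 55 56 51 42 41]
 [33 39 40 37 49 56 57 53 37 35]
 [27 39 38 37 44 49 48 38 39 39]
 [18 24 31 39 41 42 34 37 42 41]
 [17 17  0 41 43 38 36 37 38 40]]
```

{"method": "jog_arm", "body": {
  "plan": "0 0 0 0.4 -3 0 255;0 0 0 0.5 -3.5 0 255;0 0 0 0.5 -3.5 0 255;0 0 0 0.5 -3.5 0.5 255;0 0 0 0.4 -2.5 1 255;0 0 0 0 -1.3 2 255;0 0 0 0 0 2 255;0 0 0 0 0 1 255;0 0 0 0 0 0 255;0 0 0 0 0 0 255"
}}

```text
time_s: 9.95
position: [0.481, -0.0441, 0.1128]
tool_rot: [[0.824, 0.566, -0.002], [0.566, -0.824, 0.001], [-0.001, -0.002, -1.0]]
ft_force: [0.2, 0.1, -2.1]
grip_width: 0.0252
gripper_force: 99.6
```

```bash
python3 -c "
from pan import *
st()"
```

```text
t 9.95 foot pan xy [ 9.5 16.8] foot z 62.1 F [ 0.2  0.1 -2.1] T [-0.03  0.02  0.02] yaw 34.5
```

{"method": "jog_arm", "body": {
  "plan": "0 0 0 0 0.1 0.15 255;0 0 0 0 0.1 0.15 255;0 0 0 0 0 0.05 255;0 0 0 0 0 0.05 255;0 0 0 0 0 0 255"
}}

```text
time_s: 10.37
position: [0.4829, -0.0462, 0.1092]
tool_rot: [[0.825, 0.566, 0.0], [0.566, -0.825, -0.0], [0.0, 0.0, -1.0]]
ft_force: [0.9, 0.3, -3.0]
grip_width: 0.0255
gripper_force: 99.6
```

{"method": "jog_arm", "body": {
  "plan": "0 0 0 0 0 0.05 255;0 0 0 0 0 0.05 255;0 0 0 0 0 0.05 255;0 0 0 0 0 0 255"
}}

```text
time_s: 10.7
position: [0.4828, -0.046, 0.1075]
tool_rot: [[0.825, 0.566, -0.0], [0.566, -0.825, 0.0], [-0.0, -0.0, -1.0]]
ft_force: [-0.1, -0.3, -3.2]
grip_width: 0.0255
gripper_force: 99.6
```

{"method": "jog_arm", "body": {
  "plan": "0 0 0 0 0 0.05 255;0 0 0 0 0 0.05 255;0 0 0 0 0 0.05 255;0 0 0 0 0 0 255"
}}

```text
time_s: 11.03
position: [0.4828, -0.0461, 0.1061]
tool_rot: [[0.825, 0.566, -0.0], [0.566, -0.825, 0.0], [-0.0, -0.0, -1.0]]
ft_force: [-0.6, 0.5, -1.0]
grip_width: 0.0256
gripper_force: 99.7
```

{"method": "jog_arm", "body": {
  "plan": "0 0 0 0 0 0.1 255;0 0 0 0 0 0.08 255;0 0 0 0.08 0.13 0 255;0 0 0 0.08 0.13 0 255;0 0 0 0.08 0.13 0 255"
}}

```text
time_s: 11.45
position: [0.4854, -0.0477, 0.1051]
tool_rot: [[0.824, 0.566, -0.004], [0.566, -0.824, 0.0], [-0.003, -0.002, -1.0]]
ft_force: [-11.9, 1.4, 17.2]
grip_width: 0.0253
gripper_force: 102.1
```

{"method": "jog_arm", "body": {
  "plan": "0 0 0 0 0.05 -0.1 255;0 0 0 0 0.15 0 255;0 0 0 0 0.15 0 255"
}}

```text
time_s: 11.7
position: [0.4875, -0.0507, 0.1061]
tool_rot: [[0.824, 0.566, -0.003], [0.566, -0.824, -0.0], [-0.003, -0.002, -1.0]]
ft_force: [-10.0, -1.2, 16.1]
grip_width: 0.025
gripper_force: 101.6
```

{"method": "jog_arm", "body": {
  "plan": "0 0 0 -0.1 0.05 -0.1 255;0 0 0 0 0.15 0 255;0 0 0 0 0.15 0 255"
}}

```text
time_s: 11.95
position: [0.4903, -0.0544, 0.1062]
tool_rot: [[0.825, 0.566, 0.0], [0.566, -0.825, 0.0], [0.0, 0.0, -1.0]]
ft_force: [0.1, -0.4, -2.2]
grip_width: 0.025
gripper_force: 99.7
```

{"method": "jog_arm", "body": {
  "plan": "0 0 0 0 0.1 0.05 255;0 0 0 0 0.1 0.05 255;0 0 0 0 0.1 0.05 255;0 0 0 0 0.1 0.05 255"
}}

```text
time_s: 12.28
position: [0.4924, -0.0575, 0.1042]
tool_rot: [[0.825, 0.566, -0.001], [0.566, -0.825, 0.0], [-0.0, -0.001, -1.0]]
ft_force: [-1.7, 1.8, 4.0]
grip_width: 0.0257
gripper_force: 100.4
```

```bash
python3 - <<'E'
from pan import *
st();im=imaging.get_image("scene");P=cloud(im);print((np.nan_to_num(hmap(P.reshape(-1,3),(im["depth"]>0).reshape(-1)))*1000).round(0).astype(int)[1:-1,1:-1])
E
```

```text
t 12.28 foot pan xy [11.2 -0.6] foot z 53.5 F [-1.7  1.8  4. ] T [ 0.41  0.47 -0.02] yaw 34.5
[[  0   0   0   0   0   0   0   0   0  37]
 [  0   0   0   0   0  40  37  38  41  39]
 [  0  39  31  25  38  41  35  37  41  40]
 [ 30  36   0  41  39  36  17  34  37  38]
 [  0   0  66  66  68  68  65 191  41  41]
 [  0   0   0 154  67  96  96 175 169 238]
 [  0   0   0   0   0  17  87 119 125 251]
 [  0   0   0   0  16  66  92 174 129 264]
 [  0   0   0  65  68  67 209 203 274 268]
 [  0   0   0  50  65  40  59 278 271  39]]
```

{"method": "jog_arm", "body": {
  "plan": "0 0 0 0 0.15 0.05 255;0 0 0 0 0.2 0 255;0 0 0 0 0.2 0 255"
}}

```text
time_s: 12.58
position: [0.4957, -0.0618, 0.1049]
tool_rot: [[0.825, 0.566, 0.001], [0.566, -0.825, 0.0], [0.001, 0.0, -1.0]]
ft_force: [-4.1, 3.9, 16.5]
grip_width: 0.0254
gripper_force: 101.8
```

{"method": "jog_arm", "body": {
  "plan": "0 0 0 0 0 -0.08 255;0 0 0 0 0.2 0 255;0 0 0 0 0.2 0 255"
}}

```text
time_s: 12.83
position: [0.4983, -0.0653, 0.1059]
tool_rot: [[0.825, 0.566, 0.002], [0.566, -0.825, 0.0], [0.002, 0.001, -1.0]]
ft_force: [-3.2, 2.6, 15.3]
grip_width: 0.0252
gripper_force: 101.8
```

{"method": "jog_arm", "body": {
  "plan": "0 0 0 0 0.1 -0.06 255;0 0 0 0 0.2 0 255;0 0 0 0 0.2 0 255"
}}

```text
time_s: 13.08
position: [0.5017, -0.0696, 0.1069]
tool_rot: [[0.825, 0.566, 0.004], [0.566, -0.825, -0.001], [0.003, 0.002, -1.0]]
ft_force: [-1.4, 3.0, 16.8]
grip_width: 0.0251
gripper_force: 101.6
```

{"method": "jog_arm", "body": {
  "plan": "0 0 0 0 0 -1 255;0 0 0 0 0 -3 255;0 0 0 3 1 -3 255;0 0 0 4 0 0 255;0 0 0 4 0 0 255;0 0 0 3 0 0 255"
}}

```text
time_s: 13.58
position: [0.6225, 0.0026, 0.1741]
tool_rot: [[0.824, 0.566, 0.002], [0.566, -0.824, -0.0], [0.001, 0.001, -1.0]]
ft_force: [-0.4, 0.5, -2.6]
grip_width: 0.0254
gripper_force: 99.8
```

```bash
python3 -c "
from pan import *
look()"
```

```text
t 13.58 foot pan xy [152.4 -25. ] foot z 123.4 F [-0.4  0.5 -2.6] T [-0.03 -0.   -0.04] yaw 34.5
top
[[ 33  36  32  23  29  36  36  31  34  35]
 [ 38  40  39  29  33  39  37  37  41  39]
 [ 36  41  39  15  36  38  35  33  39  38]
 [ 33  34  30  40  39  35  16  22  35  36]
 [ 16  15  35  42  41  46  46  36  40  40]
 [ 30  36  30  40  48  52  51  43  41  39]
 [ 34  39  38  26  48  52  47  42 454  36]
 [ 30  39  36  38  43  47  15 465 470 473]
 [ 15  30  31  39  43  40 474 480 479 482]
 [ 15  17  32  38  40 475 486 486 483 488]]
scene
[[0 0 0 0 0 0 0 0 0 0]
 [0 0 0 0 0 0 0 0 0 0]
 [0 0 0 0 0 0 0 0 0 0]
 [0 0 0 0 0 0 0 0 0 0]
 [0 0 0 0 0 0 0 0 0 0]
 [0 0 0 0 0 0 0 0 0 0]
 [0 0 0 0 0 0 0 0 0 0]
 [0 0 0 0 0 0 0 0 0 0]
 [0 0 0 0 0 0 0 0 0 0]
 [0 0 0 0 0 0 0 0 0 0]]
```

View pics/last_scene.png

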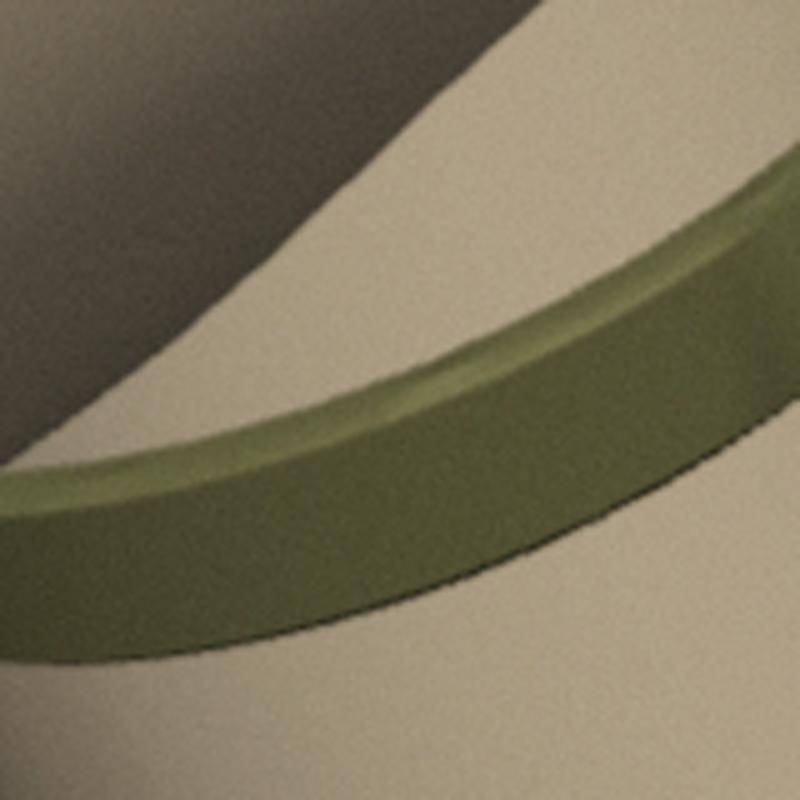

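View pics/last_top.png

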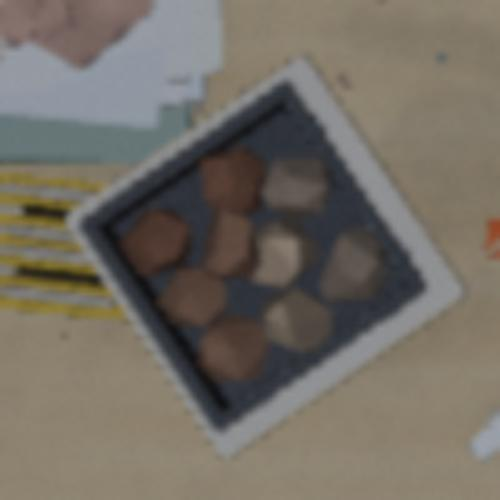

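{"method": "jog_arm", "body": {
  "plan": "0 0 0 -3 -0.5 0 255;0 0 0 -3.5 -0.7 0 255;0 0 0 -3.5 -0.7 0.5 255;0 0 0 -3 -0.6 1 255;0 0 0 -1.6 -0.4 2 255;0 0 0 0 0 2 255;0 0 0 0 0 1 255;0 0 0 0 0 0.2 255;0 0 0 0 0 0 255;0 0 0 0 0 0 255"
}}

```text
time_s: 14.52
position: [0.4839, -0.0578, 0.1074]
tool_rot: [[0.825, 0.566, 0.001], [0.566, -0.825, -0.0], [0.0, 0.001, -1.0]]
ft_force: [-0.2, -1.0, -2.9]
grip_width: 0.0251
gripper_force: 99.6
```

```bash
python3 -c "
from pan import *
st()"
```

```text
t 14.52 foot pan xy [4.  3.9] foot z 56.7 F [-0.2 -1.  -2.9] T [-0.04 -0.   -0.03] yaw 34.5
```

{"method": "jog_arm", "body": {
  "plan": "0 0 0 0.3 0 0.15 255;0 0 0 0 0 0.1 255;0 0 0 0 0 0.05 255;0 0 0 0 0 0.05 255;0 0 0 0 0 0.05 255;0 0 0 0 0 0 255"
}}

```text
time_s: 15.02
position: [0.4861, -0.0559, 0.1029]
tool_rot: [[0.825, 0.566, 0.0], [0.566, -0.825, 0.0], [0.0, 0.0, -1.0]]
ft_force: [-0.3, 0.7, -1.9]
grip_width: 0.0252
gripper_force: 99.6
```

{"method": "jog_arm", "body": {
  "plan": "0 0 0 0 0 0.05 255;0 0 0 0 0 0.05 255;0 0 0 0 0 0.05 255;0 0 0 0 0 0 255"
}}

```text
time_s: 15.35
position: [0.4864, -0.0558, 0.102]
tool_rot: [[0.825, 0.566, 0.001], [0.566, -0.825, 0.0], [0.001, 0.001, -1.0]]
ft_force: [-1.2, 2.8, 6.2]
grip_width: 0.0251
gripper_force: 100.9
```

Contact at about 9 N; now drag +y (tool −y).

{"method": "jog_arm", "body": {
  "plan": "0 0 0 0 -0.15 0 255;0 0 0 0 -0.15 0 255;0 0 0 0 -0.15 0 255"
}}

```text
time_s: 15.6
position: [0.4852, -0.0532, 0.1024]
tool_rot: [[0.825, 0.566, 0.005], [0.566, -0.825, -0.003], [0.003, 0.005, -1.0]]
ft_force: [3.6, -2.4, 5.2]
grip_width: 0.0253
gripper_force: 100.8
```

{"method": "jog_arm", "body": {
  "plan": "0 0 0 0 -0.15 0.03 255;0 0 0 0 -0.15 0 255;0 0 0 0 -0.15 0 255"
}}

```text
time_s: 15.85
position: [0.4831, -0.0497, 0.1024]
tool_rot: [[0.825, 0.566, 0.006], [0.566, -0.825, -0.003], [0.003, 0.006, -1.0]]
ft_force: [3.7, -3.5, 6.7]
grip_width: 0.025
gripper_force: 100.7
```

{"method": "jog_arm", "body": {
  "plan": "0 0 0 0 -0.15 0.03 255;0 0 0 0 -0.15 0 255;0 0 0 0 -0.15 0 255"
}}

```text
time_s: 16.1
position: [0.4808, -0.0462, 0.1023]
tool_rot: [[0.825, 0.566, 0.007], [0.566, -0.825, -0.004], [0.004, 0.007, -1.0]]
ft_force: [4.5, -4.3, 9.4]
grip_width: 0.025
gripper_force: 101.1
```

{"method": "jog_arm", "body": {
  "plan": "0 0 0 0 -0.15 0 255;0 0 0 0 -0.15 0 255;0 0 0 0 -0.15 0 255;0 0 0 0 -0.15 0 255"
}}

```text
time_s: 16.43
position: [0.4774, -0.0413, 0.1023]
tool_rot: [[0.825, 0.566, 0.007], [0.566, -0.825, -0.004], [0.004, 0.007, -1.0]]
ft_force: [4.1, -4.4, 9.2]
grip_width: 0.0251
gripper_force: 101.1
```

{"method": "jog_arm", "body": {
  "plan": "0 0 0 0 0 -1 255;0 0 0 0 0 -3 255;0 0 0 0 3 -3 255;0 0 0 0 4 0 255;0 0 0 0 4 0 255;0 0 0 0 4 0 255;0 0 0 0 3 0 255"
}}

```text
time_s: 17.02
position: [0.5771, -0.1901, 0.1692]
tool_rot: [[0.825, 0.565, -0.002], [0.565, -0.825, 0.001], [-0.001, -0.001, -1.0]]
ft_force: [0.1, -0.8, -4.0]
grip_width: 0.025
gripper_force: 99.9
```

```bash
python3 -c "
from pan import *
look()"
```

```text
t 17.02 foot pan xy [   5.7 -157.9] foot z 118.5 F [ 0.1 -0.8 -4. ] T [-0.01 -0.02 -0.04] yaw 34.4
top
[[510 514 518 521 524 527 529 530 531 529]
 [504 508 511 513 516 518 518 518 516 515]
 [496 499 502 503 504 504 503 501   0   0]
 [487 489 490 491 489 485   0   0   0   0]
 [483 480 474 465   0   0   0   0   0   0]
 [485 482 477 469   0   0   0   0   0   0]
 [486 484   0   0   0   0   0   0   0   0]
 [  0   0   0   0   0   0   0   0   0   0]
 [  0   0   0   0   0   0   0   0   0   0]
 [  0   0   0   0   0   0   0   0   0   0]]
scene
[[ 0  0  0  0  0  0 31 35 37 35]
 [ 0  0 35 31 40 41 38 39 41 40]
 [38 42 38 36 37 41 37 36 41 41]
 [36 38 39 39 37 17 17 33 36 37]
 [ 0 39 41 41 39 45 45 38 41 40]
 [37 37 40 40 49 51 49 40 42 41]
 [38 40 38  0 48 49 44 37 38 35]
 [37 41 38 40 45 40 36 36 39 40]
 [17 34 37 44 43 36 33 36 42 41]
 [17 17  0 42 40 32 16 35 38 40]]
```

View pics/last_scene.png

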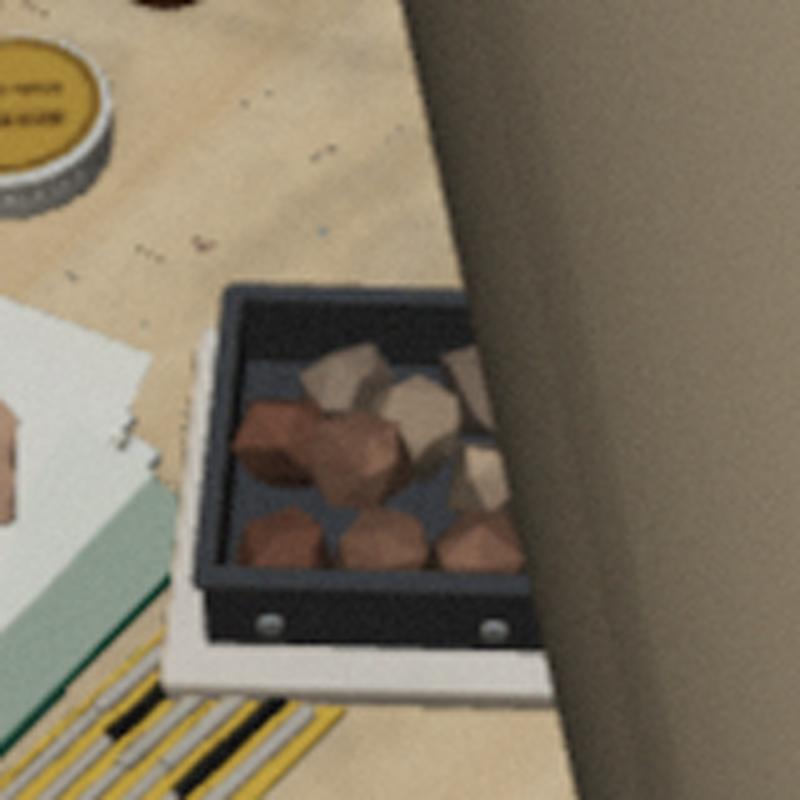

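{"method": "jog_arm", "body": {
  "plan": "0 0 0 0 -3 0 255;0 0 0 0 -3.5 0 255;0 0 0 0.2 -3.5 0.3 255;0 0 0 0.2 -3 0.7 255;0 0 0 0.1 -2 1.4 255;0 0 0 0 -0.8 2 255;0 0 0 0 0 1.4 255;0 0 0 0 0 0.6 255;0 0 0 0 0 0 255;0 0 0 0 0 0 255"
}}

```text
time_s: 17.95
position: [0.4913, -0.0548, 0.1064]
tool_rot: [[0.825, 0.566, -0.001], [0.566, -0.825, 0.0], [-0.0, -0.0, -1.0]]
ft_force: [-0.8, -1.5, -2.1]
grip_width: 0.0253
gripper_force: 100.0
```

```bash
python3 -c "
from pan import *
st()"
```

```text
t 17.95 foot pan xy [11.8  2.2] foot z 55.7 F [-0.8 -1.5 -2.1] T [ 0.01 -0.01  0.01] yaw 34.4
```

{"method": "jog_arm", "body": {
  "plan": "0 0 0 0 0.2 0.15 255;0 0 0 0 0 0.15 255;0 0 0 0 0 0.1 255;0 0 0 0 0 0.05 255;0 0 0 0 0 0.05 255;0 0 0 0 0 0 255"
}}

```text
time_s: 18.45
position: [0.4925, -0.0565, 0.1013]
tool_rot: [[0.825, 0.566, 0.0], [0.566, -0.825, -0.0], [0.0, 0.0, -1.0]]
ft_force: [-0.3, 0.2, -1.6]
grip_width: 0.0248
gripper_force: 100.0
```

{"method": "jog_arm", "body": {
  "plan": "0 0 0 0 0 0.05 255;0 0 0 0 0 0.05 255;0 0 0 0 0 0.05 255;0 0 0 0 0 0 255"
}}

```text
time_s: 18.78
position: [0.4928, -0.0566, 0.1001]
tool_rot: [[0.825, 0.566, 0.001], [0.566, -0.825, -0.001], [0.001, 0.001, -1.0]]
ft_force: [0.2, -2.3, 2.4]
grip_width: 0.025
gripper_force: 100.6
```

{"method": "jog_arm", "body": {
  "plan": "0 0 0 0 0 0.05 255;0 0 0 -0.1 -0.04 0.03 255;0 0 0 -0.15 -0.05 0 255;0 0 0 -0.15 -0.05 0 255"
}}

```text
time_s: 19.12
position: [0.4882, -0.0575, 0.0988]
tool_rot: [[0.825, 0.566, 0.0], [0.566, -0.825, 0.0], [0.0, -0.0, -1.0]]
ft_force: [1.1, -1.4, -0.2]
grip_width: 0.0251
gripper_force: 100.6
```

{"method": "jog_arm", "body": {
  "plan": "0 0 0 -0.12 -0.04 0.05 255;0 0 0 -0.12 -0.04 0.05 255;0 0 0 -0.12 -0.04 0.05 255;0 0 0 0 0 0 255"
}}

```text
time_s: 19.45
position: [0.4847, -0.0585, 0.0974]
tool_rot: [[0.825, 0.566, 0.0], [0.566, -0.825, 0.0], [0.0, 0.0, -1.0]]
ft_force: [2.0, -0.3, 0.5]
grip_width: 0.025
gripper_force: 100.6
```

```bash
python3 -c "
from pan import *
st()"
```

```text
t 19.45 foot pan xy [4.3 2.9] foot z 46.7 F [ 2.  -0.3  0.5] T [-0.07 -0.25 -0.01] yaw 34.4
```

{"method": "jog_arm", "body": {
  "plan": "0 0 0 -0.12 -0.04 0.07 255;0 0 0 -0.12 -0.04 0.05 255;0 0 0 -0.12 -0.04 0.03 255;0 0 0 0 0 0 255"
}}

```text
time_s: 19.78
position: [0.4824, -0.0598, 0.097]
tool_rot: [[0.825, 0.566, 0.004], [0.566, -0.825, -0.001], [0.003, 0.003, -1.0]]
ft_force: [4.9, 1.2, 7.9]
grip_width: 0.0252
gripper_force: 101.2
```

{"method": "jog_arm", "body": {
  "plan": "0 0 0 -0.15 0 0 255;0 0 0 -0.15 0 0 255;0 0 0 -0.15 0 0 255;0 0 0 0 0 0 255"
}}

```text
time_s: 20.12
position: [0.4787, -0.0618, 0.0971]
tool_rot: [[0.825, 0.565, 0.005], [0.565, -0.825, 0.0], [0.004, 0.002, -1.0]]
ft_force: [3.1, 3.6, 9.1]
grip_width: 0.0245
gripper_force: 101.3
```

{"method": "jog_arm", "body": {
  "plan": "0 0 0 0 0 -1 255;0 0 0 0 0 -3 255;0 0 0 0 3 -3 255;0 0 0 0 4 0 255;0 0 0 0 4 0 255;0 0 0 0 4 0 255"
}}

```text
time_s: 20.62
position: [0.5621, -0.1864, 0.1653]
tool_rot: [[0.824, 0.566, -0.001], [0.566, -0.824, 0.001], [-0.001, -0.001, -1.0]]
ft_force: [1.5, 0.4, -2.3]
grip_width: 0.0252
gripper_force: 100.2
```

```bash
python3 -c "
from pan import *
look()"
```

```text
t 20.62 foot pan xy [  -4.5 -146.4] foot z 114.6 F [ 1.5  0.4 -2.3] T [ 0.   -0.06  0.01] yaw 34.5
top
[[498 502 507 510 513 516 518 520 519 517]
 [491 495 498 501 503 505 505 503 503   0]
 [483 484 487 488 489 488 485   0   0   0]
 [484 483 480 475 468 457   0   0   0   0]
 [486 485 483 479 472   0   0   0   0   0]
 [487 486 483   0   0   0   0   0   0   0]
 [485   0   0   0   0   0   0   0   0   0]
 [ 31  32   0   0   0   0   0   0   0   0]
 [ 17  20   0   0   0   0   0   0   0   0]
 [ 16  16  15   0   0   0   0   0   0   0]]
scene
[[ 0 35 30 21 33 38 33 32 36 36]
 [41 41 37 31 37 41 37 38 41 40]
 [39 41 39 37 37 41 35 38 41 41]
 [35 39 40 40 37 17 17 27 37 38]
 [17 39 41 41 38 45 44 37 40 39]
 [35 37 40 39 47 49 48 41 42 42]
 [38 40 38 42 46 45 44 42 40 39]
 [31 40 37 40 40 38 38 36 38 37]
 [17 34 38 43 42 36  0 37 40 40]
 [17  0 36 41 40 32 16 36 39 40]]
```

View pics/last_scene.png

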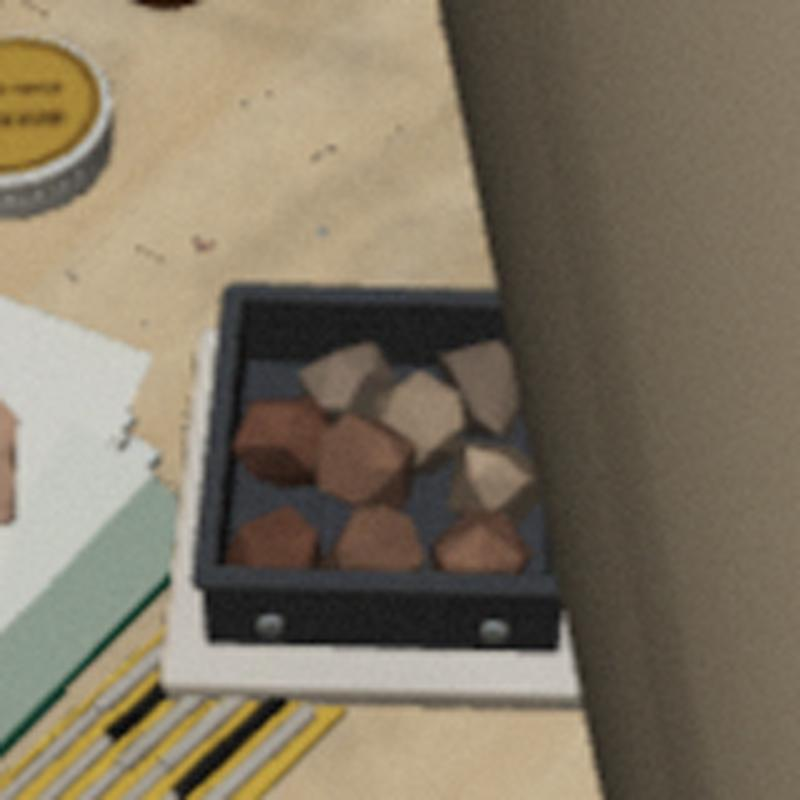

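{"method": "jog_arm", "body": {
  "plan": "0 0 0 0.3 -3 0 255;0 0 0 0.3 -3.5 0 255;0 0 0 0.3 -3.5 0.3 255;0 0 0 0.3 -3 0.7 255;0 0 0 0.1 -1.6 1.4 255;0 0 0 0 -0.5 2 255;0 0 0 0 0 1.4 255;0 0 0 0 0 0.6 255;0 0 0 0 0 0 255;0 0 0 0 0 0 255"
}}

```text
time_s: 21.55
position: [0.4872, -0.0536, 0.1015]
tool_rot: [[0.825, 0.566, -0.001], [0.566, -0.825, 0.0], [-0.0, -0.0, -1.0]]
ft_force: [-0.4, -0.1, -3.4]
grip_width: 0.0253
gripper_force: 100.4
```

```bash
python3 -c "
from pan import *
st()"
```

```text
t 21.55 foot pan xy [9.1 5.5] foot z 50.8 F [-0.4 -0.1 -3.4] T [-0.02  0.03  0.02] yaw 34.4
```

{"method": "jog_arm", "body": {
  "plan": "0 0 0 0 0 0.1 255;0 0 0 0 0 0.1 255;0 0 0 0 0 0.05 255;0 0 0 0 0 0.05 255;0 0 0 0 0 0.05 255;0 0 0 0 0 0 255"
}}

```text
time_s: 22.05
position: [0.4872, -0.0535, 0.098]
tool_rot: [[0.825, 0.566, 0.0], [0.566, -0.825, -0.0], [0.0, 0.0, -1.0]]
ft_force: [-0.2, 0.5, -0.7]
grip_width: 0.0255
gripper_force: 100.4
```

{"method": "jog_arm", "body": {
  "plan": "0 0 0 0 0 0.1 255;0 0 0 0 0 0.1 255;0 0 0 -0.1 -0.1 0 255;0 0 0 -0.1 -0.1 0 255;0 0 0 -0.1 -0.1 0 255"
}}

```text
time_s: 22.47
position: [0.4829, -0.0527, 0.0957]
tool_rot: [[0.825, 0.566, -0.0], [0.566, -0.825, 0.0], [-0.0, -0.0, -1.0]]
ft_force: [-0.0, -0.6, -2.8]
grip_width: 0.0251
gripper_force: 100.7
```

{"method": "jog_arm", "body": {
  "plan": "0 0 0 -0.1 -0.1 0.1 255;0 0 0 -0.1 -0.1 0.05 255;0 0 0 0 0 0.05 255;0 0 0 0 0 0 255"
}}

```text
time_s: 22.8
position: [0.4817, -0.0525, 0.0949]
tool_rot: [[0.825, 0.566, 0.004], [0.566, -0.825, -0.001], [0.003, 0.003, -1.0]]
ft_force: [3.0, 1.0, 6.5]
grip_width: 0.0252
gripper_force: 101.6
```

{"method": "jog_arm", "body": {
  "plan": "0 0 0 -0.12 -0.1 0 255;0 0 0 -0.12 -0.1 0 255;0 0 0 -0.12 -0.1 0 255;0 0 0 0 0 0.05 255;0 0 0 0 0 0 255"
}}

```text
time_s: 23.22
position: [0.4782, -0.0527, 0.0951]
tool_rot: [[0.825, 0.565, 0.008], [0.565, -0.825, -0.002], [0.005, 0.006, -1.0]]
ft_force: [5.6, -0.6, 8.1]
grip_width: 0.0249
gripper_force: 101.9
```

{"method": "jog_arm", "body": {
  "plan": "0 0 0 0 0 -1 255;0 0 0 0 0 -3 255;0 0 0 0 3 -3 255;0 0 0 0 4 0 255;0 0 0 0 4 0 255;0 0 0 0 3 0 255"
}}

```text
time_s: 23.72
position: [0.5554, -0.169, 0.1628]
tool_rot: [[0.825, 0.565, 0.0], [0.565, -0.825, -0.0], [-0.0, 0.001, -1.0]]
ft_force: [0.9, 0.9, -2.2]
grip_width: 0.0252
gripper_force: 100.5
```

```bash
python3 -c "
from pan import *
look()"
```

```text
t 23.72 foot pan xy [  -0.2 -128.2] foot z 112.1 F [ 0.9  0.9 -2.2] T [-0.03  0.03  0.04] yaw 34.4
top
[[492 495 500 504 509 513 516 519 522 523]
 [489 490 493 497 501 504 507 508 509 507]
 [486 485 485 487 490 493 493 495 488   0]
 [483 481 476 482 480 476 470 458   0   0]
 [481 484 485 485 483 479 473 462   0   0]
 [483 485 486 485 483 481   0   0   0   0]
 [483 485 485 484  35   0   0   0   0   0]
 [482 482  34  36  39  35   0   0   0   0]
 [ 16  25  29  41  42  42   0   0   0   0]
 [ 15  16  28  37  39  37  13   0   0   0]]
scene
[[ 0 32 29 26 32 38 32 32 36 36]
 [40 41 36 31 37 41 37 38 41 40]
 [39 42 38 37 37 40 36 36 40 40]
 [34 38 41 40 36 18 17 30 37 38]
 [18 35 42 41 37 43 44 38 40 39]
 [37 36 37 40 46 47 46 40 42 42]
 [39 40 38 44 45 45 44 41 40 39]
 [33 40 36 41 43 41 41 34 37 37]
 [17 34 33 42 42 36 29 37 40 41]
 [17 17  0 41 40 34 17 37 39 40]]
```

View pics/last_scene.png

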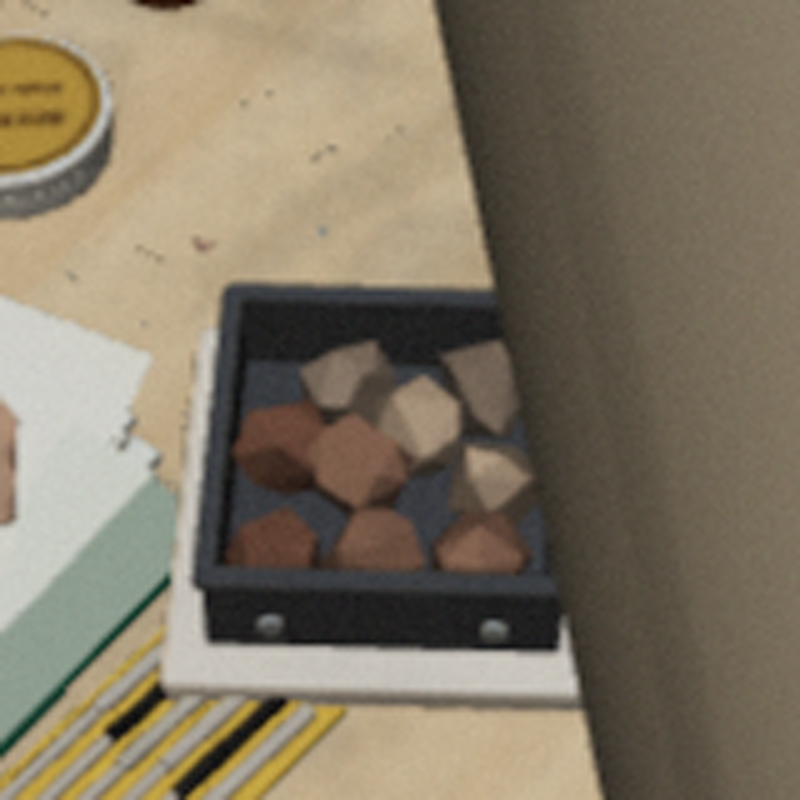

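{"method": "jog_arm", "body": {
  "plan": "0 0 0 0.1 -3 0 255;0 0 0 0.2 -3.5 0 255;0 0 0 0.2 -3.5 0.3 255;0 0 0 0.1 -2.2 0.7 255;0 0 0 0 -0.9 1.4 255;0 0 0 0 0 2 255;0 0 0 0 0 1.4 255;0 0 0 0 0 0.4 255;0 0 0 0 0 0 255;0 0 0 0 0 0 255"
}}

```text
time_s: 24.65
position: [0.4853, -0.0553, 0.1012]
tool_rot: [[0.825, 0.566, -0.0], [0.566, -0.825, 0.0], [-0.0, -0.0, -1.0]]
ft_force: [0.1, 0.1, -2.0]
grip_width: 0.0251
gripper_force: 100.4
```

{"method": "jog_arm", "body": {
  "plan": "0 0 0 0 0 0.1 255;0 0 0 0 0 0.1 255;0 0 0 0 0 0.1 255;0 0 0 0 0 0.05 255;0 0 0 0 0 0.05 255;0 0 0 0 0 0 255;0 0 0 0 0 0 255"
}}

```text
time_s: 25.23
position: [0.4853, -0.0554, 0.0969]
tool_rot: [[0.825, 0.566, 0.0], [0.566, -0.825, -0.0], [0.0, 0.0, -1.0]]
ft_force: [-0.8, 0.2, -2.1]
grip_width: 0.0257
gripper_force: 100.4
```

```bash
python3 -c "
from pan import *
st()"
```

```text
t 25.23 foot pan xy [6.6 5.1] foot z 46.2 F [-0.8  0.2 -2.1] T [ 0.01 -0.01  0.05] yaw 34.4
```

{"method": "jog_arm", "body": {
  "plan": "0 0 0 0 0 0.05 255;0 0 0 0 0 0.05 255;0 0 0 0 0 0.05 255;0 0 0 0 0 0 255;0 0 0 0 0 0 255"
}}

```text
time_s: 25.65
position: [0.4853, -0.0554, 0.0953]
tool_rot: [[0.825, 0.566, -0.0], [0.566, -0.825, 0.0], [-0.0, -0.0, -1.0]]
ft_force: [0.1, -0.1, -2.9]
grip_width: 0.0249
gripper_force: 100.4
```

{"method": "jog_arm", "body": {
  "plan": "0 0 0 0 0 0.05 255;0 0 0 0 0 0 255"
}}

```text
time_s: 25.82
position: [0.4853, -0.0553, 0.0948]
tool_rot: [[0.825, 0.566, -0.0], [0.566, -0.825, 0.0], [-0.0, -0.0, -1.0]]
ft_force: [-0.7, -0.6, -1.6]
grip_width: 0.0253
gripper_force: 100.5
```

{"method": "jog_arm", "body": {
  "plan": "0 0 0 0 0 0.05 255;0 0 0 0 0 0 255"
}}

```text
time_s: 25.98
position: [0.4853, -0.0553, 0.0945]
tool_rot: [[0.825, 0.566, 0.0], [0.566, -0.825, -0.0], [0.0, 0.0, -1.0]]
ft_force: [-0.6, 0.9, 0.0]
grip_width: 0.0254
gripper_force: 100.9
```

{"method": "jog_arm", "body": {
  "plan": "0 0 0 0 0 0.05 255;0 0 0 0 0 0 255"
}}

```text
time_s: 26.15
position: [0.4855, -0.0553, 0.0942]
tool_rot: [[0.825, 0.566, 0.001], [0.566, -0.825, 0.0], [0.001, 0.0, -1.0]]
ft_force: [-0.7, 1.6, 5.0]
grip_width: 0.025
gripper_force: 101.5
```

{"method": "jog_arm", "body": {
  "plan": "0 0 0 0 0 0.05 255;0 0 0 0 0 0 255"
}}

```text
time_s: 26.32
position: [0.4856, -0.0552, 0.094]
tool_rot: [[0.825, 0.566, 0.001], [0.566, -0.825, 0.0], [0.001, 0.001, -1.0]]
ft_force: [-1.9, 2.6, 8.6]
grip_width: 0.025
gripper_force: 102.0
```

{"method": "jog_arm", "body": {
  "plan": "0 0 0 0 0 0.05 255;0 0 0 0 0 0.03 255;0 0 0 0 0 0 255;0 0 0 0 0 0 255"
}}

```text
time_s: 26.65
position: [0.4856, -0.0551, 0.0937]
tool_rot: [[0.825, 0.566, 0.002], [0.566, -0.825, 0.0], [0.001, 0.001, -1.0]]
ft_force: [-2.9, 2.8, 14.2]
grip_width: 0.0252
gripper_force: 102.5
```

{"method": "jog_arm", "body": {
  "plan": "0 0 0 0 0 0.015 255;0 0 0 0 0 0 255;0 0 0 0 0 0 255;0 0 0 0 0 0 255"
}}

```text
time_s: 26.98
position: [0.4857, -0.0551, 0.0937]
tool_rot: [[0.825, 0.566, 0.002], [0.566, -0.825, -0.0], [0.001, 0.001, -1.0]]
ft_force: [-3.5, 3.4, 14.8]
grip_width: 0.0251
gripper_force: 102.6
```

{"method": "jog_arm", "body": {
  "plan": "0 0 0 0 0 0 255;0 0 0 0 0 0 255;0 0 0 0 0 0 255;0 0 0 0 0 0 255;0 0 0 0 0 0 255;0 0 0 0 0 0 255"
}}

```text
time_s: 27.48
position: [0.4857, -0.0551, 0.0937]
tool_rot: [[0.825, 0.566, 0.002], [0.566, -0.825, 0.0], [0.001, 0.001, -1.0]]
ft_force: [-2.6, 3.4, 15.0]
grip_width: 0.0254
gripper_force: 102.6
```

{"method": "jog_arm", "body": {
  "plan": "0 0 0 0 0 0 255;0 0 0 0 0 0 255;0 0 0 0 0 0 255;0 0 0 0 0 0 255;0 0 0 0 0 0 255"
}}

```text
time_s: 27.9
position: [0.4857, -0.0551, 0.0937]
tool_rot: [[0.825, 0.566, 0.002], [0.566, -0.825, -0.0], [0.001, 0.001, -1.0]]
ft_force: [-3.8, 3.6, 14.3]
grip_width: 0.0252
gripper_force: 102.6
```

{"method": "jog_arm", "body": {
  "plan": "0 0 0 0 0 -0.3 255;0 0 0 0 0 -1 255;0 0 0 0 0 -2.5 255;0 0 0 0 0 -2.5 255;0 0 0 -0.6 3 0 255;0 0 0 -0.7 3.5 0 255;0 0 0 -0.7 3.5 0 255;0 0 0 -0.7 3.5 0 255;0 0 0 -0.6 2.5 0 255;0 0 0 -0.3 1.5 0 255"
}}

```text
time_s: 28.73
position: [0.5552, -0.223, 0.1546]
tool_rot: [[0.826, 0.564, -0.0], [0.564, -0.826, -0.001], [-0.001, 0.0, -1.0]]
ft_force: [-0.7, 0.4, -2.7]
grip_width: 0.0251
gripper_force: 100.5
```

{"method": "jog_arm", "body": {
  "plan": "0 0 0 0 0 0 255;0 0 0 0 0 2 255;0 0 0 0 0 3 255;0 0 0 0 0 3 255;0 0 0 0 0 1.5 255;0 0 0 0 0 0 255;0 0 0 0 0 0 255"
}}

```text
time_s: 29.32
position: [0.5544, -0.2195, 0.0602]
tool_rot: [[0.824, 0.566, -0.001], [0.566, -0.824, 0.001], [-0.0, -0.001, -1.0]]
ft_force: [0.9, -0.3, -1.4]
grip_width: 0.0247
gripper_force: 100.4
```

```bash
python3 -c "
from pan import *
s=env.observe();print(s['position'],s['ft_force'].round(1))
im=imaging.get_image('top');P=cloud(im)
print((np.nan_to_num(hmap(P.reshape(-1,3),(im['depth']>0).reshape(-1)))*1000).round(0).astype(int))
im=imaging.get_image('scene');P=cloud(im)
print((np.nan_to_num(hmap(P.reshape(-1,3),(im['depth']>0).reshape(-1)))*1000).round(0).astype(int))"
```

```text
[ 0.55443483 -0.21952493  0.06015902] [ 0.9 -0.3 -1.4]
[[444 449 454 458 461 462 463   0   0   0   0   0]
 [429 433 436 438 437   0   0   0   0   0   0   0]
 [405 388 376   0   0   0   0   0   0   0   0   0]
 [396 389 376   0   0   0   0   0   0   0   0   0]
 [397   0   0   0   0   0   0   0   0   0   0  46]
 [  0   0   0   0   0   0   0   0  38  40  39  46]
 [  0   0   0   0   0   0   0   0  39  40  40  46]
 [  0   0   0   0   0   0  43  43  39  39  38  45]
 [  0   0   0   0  37  38  41  39  31  34  35  44]
 [  0   0   0  32  42  41  39  17  34  38  40  46]
 [ 48  17  15  27  38  39  37  16  32  37  37  46]
 [ 47  44  46  45  46  47  47  45  45  45  47  46]]
[[ 0  0  0  0  0  0  0  0  0  0  0 19]
 [ 0  0  0  0  0  0  0 25 34 37 36 39]
 [ 0  0  0 34 31 37 42 37 39 42 40 46]
 [43 39 41 37 39 37 41 36 36 41 40 46]
 [45 35 39 42 40 36 17 16 30 37 38 46]
 [44 17 37 42 41 37 42 42 39 39 39 43]
 [43 35 37 38 39 45 45 45 40 42 42 46]
 [46 39 41 39 43 44 45 43 40 39 40 46]
 [44 37 39 35 39 43 41 40 23 37 37 46]
 [44 17 34 37 43 42 36 33 36 40 41 46]
 [41 17 17 33 40 41 35 18 37 40 40 45]
 [46 46 47 48 47 45 47 47 47 47 48 47]]
```

{"method": "jog_arm", "body": {
  "plan": "0 0 0 0 0 0.4 255;0 0 0 0 0 0.3 255;0 0 0 0 0 0.1 255;0 0 0 0 0 0 255;0 0 0 0 0 0 255"
}}

```text
time_s: 29.83
position: [0.5546, -0.2201, 0.0525]
tool_rot: [[0.825, 0.566, 0.0], [0.566, -0.825, -0.0], [0.0, 0.0, -1.0]]
ft_force: [0.1, 0.7, -2.5]
grip_width: 0.0246
gripper_force: 100.5
```

{"method": "jog_arm", "body": {
  "plan": "0 0 0 0 0 0.05 255;0 0 0 0 0 0 255;0 0 0 0 0 0 255"
}}

```text
time_s: 30.08
position: [0.5546, -0.22, 0.052]
tool_rot: [[0.825, 0.566, 0.0], [0.566, -0.825, -0.0], [0.0, 0.0, -1.0]]
ft_force: [0.2, 0.2, -2.6]
grip_width: 0.0252
gripper_force: 100.5
```

{"method": "jog_arm", "body": {
  "plan": "0 0 0 0 0 0.05 255;0 0 0 0 0 0 255;0 0 0 0 0 0 255"
}}

```text
time_s: 30.33
position: [0.5546, -0.22, 0.0514]
tool_rot: [[0.825, 0.566, -0.0], [0.566, -0.825, 0.0], [-0.0, -0.0, -1.0]]
ft_force: [-0.3, -0.3, -3.2]
grip_width: 0.0251
gripper_force: 100.5
```

{"method": "jog_arm", "body": {
  "plan": "0 0 0 0 0 0.05 255;0 0 0 0 0 0 255;0 0 0 0 0 0 255"
}}

```text
time_s: 30.58
position: [0.5546, -0.22, 0.0509]
tool_rot: [[0.825, 0.566, -0.0], [0.566, -0.825, 0.0], [-0.0, -0.0, -1.0]]
ft_force: [0.0, 0.1, -2.6]
grip_width: 0.0249
gripper_force: 100.5
```

{"method": "jog_arm", "body": {
  "plan": "0 0 0 0 0 0.05 255;0 0 0 0 0 0 255;0 0 0 0 0 0 255"
}}

```text
time_s: 30.83
position: [0.5546, -0.22, 0.0508]
tool_rot: [[0.825, 0.566, 0.0], [0.566, -0.825, -0.0], [0.0, 0.0, -1.0]]
ft_force: [-2.3, 0.2, 2.5]
grip_width: 0.025
gripper_force: 101.2
```

{"method": "jog_arm", "body": {
  "plan": "0 0 0 0 0 0 160;0 0 0 0 0 0 100;0 0 0 0 0 0 0;0 0 0 0 0 0 0;0 0 0 0 0 0 0;0 0 0 0 0 0 0;0 0 0 0 0 0 0;0 0 0 0 0 0 0",
  "grip_force": 20
}}

```text
time_s: 31.5
position: [0.5546, -0.22, 0.0504]
tool_rot: [[0.825, 0.566, -0.0], [0.566, -0.825, -0.0], [-0.0, 0.0, -1.0]]
ft_force: [-0.2, -0.0, 0.2]
grip_width: 0.0856
gripper_force: 0.0
```

{"method": "jog_arm", "body": {
  "plan": "0 0 0 0 0 -1 0;0 0 0 0 0 -2 0;0 0 0 0 0 -3 0;0 0 0 0 0 -3 0;0 0 0 0 0 -3 0;0 0 0 0 0 -3 0;0 0 0 -3 0 0 0;0 0 0 -3 0 0 0;0 0 0 0 0 0 0;0 0 0 0 0 0 0"
}}

```text
time_s: 32.33
position: [0.5044, -0.2546, 0.2014]
tool_rot: [[0.826, 0.564, 0.001], [0.564, -0.826, -0.0], [0.0, 0.001, -1.0]]
ft_force: [0.9, -0.3, 0.1]
grip_width: 0.0855
gripper_force: 0.0
```

```bash
python3 -c "
from pan import *
s=env.observe();print(s['position'],s['grip_width'])
im=imaging.get_image('wrist');save(im,'wend.png')"
```

```text
[ 0.50444485 -0.25456183  0.20143593] 0.0854632673323585
```

View pics/wend.png

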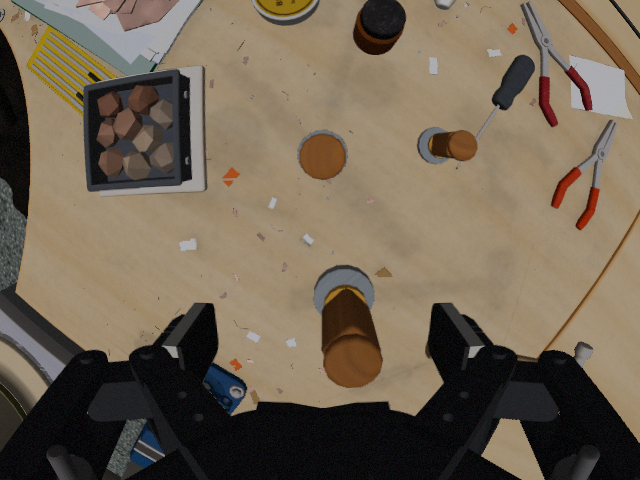

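The wrist view shows the tamper upright at (323,157), clear of the pan. All nine lumps lie in one layer in the pan around (130,132), and the bystanders are where they were.

```bash
python3 -c "
from rig import job
print(job.close_job())"
```

```text
the job is handed in; nothing more can be done
None
```

The job is handed in at about 32 s: all nine lumps lie in one layer, the tallest about 44 mm against the 46 mm rim; the final press read about 17 N for over a second, and the tamper stands upright on the bench clear of the pan (no verdict was returned).

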